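# Dock the wide board carrier in the test station

## Task

Take the wide board carrier off its peg on the rack: lift it so that its slot clears the peg's upturned tip and draw it out towards you, keeping it upright and without forcing it against the peg. Then lower it gently, upright and with its board still facing you, between the guides of the test dock until it sits fully home on its seats and holds the switch lever down, and let go of it. Leave the narrow carrier hanging and everything else where it is.

Things in the scene. Friction and masses are not known exactly. Their poses are not given: they have to be found in the camera images.
- carrier_wide: Wide board carrier, to be moved: dark upright sheet, 10 mm thick, 0.18-0.29 kg. Body 90 wide x 113 mm high; on it in the middle a grip tab 40 mm wide, up to 165 mm. The front carries a circuit board (64 mm wide, up to 10 mm proud, 10 to 66 mm above the bottom edge). Origin: middle of the bottom edge, mid thickness. z up, y along the width, -x out of the board's face, along the peg to its tip.
- wide_tab (a point): Good place to grip the wide carrier across the 40 mm width of its tab (fingers closing along the carrier's y): 140 mm above the bottom edge, 27 mm above the shoulders of the 90 mm body, 25 mm below the tab's top. Axes as the carrier's.
- wide_slot (a point): Middle of the upper edge of the wide carrier's hanging slot, 107 mm above the bottom edge, resting on the peg. The slot goes through the sheet, 22 mm wide, from 75 to 107 mm above the bottom edge.
- wide_face (a point): Point on the front of the board on the wide carrier, 7.5 mm in front of the carrier's mid plane.
- carrier_narrow: The other carrier, to be left hanging: like the wide one, but its body is 60 mm wide instead of 90 mm. Same tab, slot and origin. The two hang on the rack's two pegs, either way round.
- narrow_slot (a point): Middle of the upper edge of the narrow carrier's slot, 107 mm above its bottom edge, resting on its peg.
- rack: Peg rack, fixed to the bench: perforated steel panel 230 mm wide, 366 mm high, on a foot plate 10 mm thick from x = -10 to +105 mm. Origin on the bench below the plane where the carriers hang; z up, -x its front, where the pegs point. Panel front at x = +40 mm. The carriers hang at x = -6 to +6 mm, y = +55 and -55 mm, bottom edge 60 mm above the bench.
- rack_tip_left (a point): Top of the upturned tip of the peg at y = +55 mm of the rack, 181 mm above the bench. The peg, 7 mm round bar, runs level (axis 163.5 mm above the bench) from the panel to x = -28 mm, then turns upright, its front at x = -38 mm. To slide a carrier off, raise it 15 to 23 mm (best 19) and draw it along the rack's -x by 70 mm or more.
- rack_tip_right (a point): Top of the upturned tip of the peg at y = -55 mm of the rack; otherwise as the left one.
- rack_shelf_edge (a point): Middle of the lower front edge of the shelf that roofs the carriers: underside 350 mm above the bench, forward to x = -8 mm, with a 12 mm raised lip and two rolls of tape on it (up to 371 mm high). Because of it the tool has to come to the tab tilted 25 to 45 degrees (about 30 suits), fingers pointing down and towards the panel.
- dock: Test dock, fixed to the bench: aluminium base 150 x 150 x 16 mm (x = -45 to +105 mm), two upright black guide channels for the side edges of the wide carrier, behind them a grey contact head 82 mm high (its pin block starts 18 mm behind the guide plane). Origin on the bench in the middle between the guides; z up, y from guide to guide, -x its front.
- dock_seat (a point): Where the wide carrier's origin belongs when home: 45 mm above the bench, between the guides, level with the two seats for its bottom edge; axes then as the dock's. The channels are 13 mm wide for the 10 mm sheet, 94 mm from stop to stop for the 90 mm body, 100 mm high above the bench; flared mouths up to 117 mm open 8 mm more to every side.
- dock_lever (a joint): Hinged roller lever of the switch between the guides, under the carrier's bottom edge: 0 rad free, grows as it is pressed down, about 0.25 rad with the carrier home, stop at 0.32. Weak spring (about 1 N at the roller): the carrier's own weight holds it down.
- lever_roller (a point): Roller (8 mm diameter) at the end of the switch lever, 48 mm from its hinge; free, its top stands 11 mm above the seats.
- multimeter: Hand meter, 157 x 77 x 47 mm, lying left of the dock; not to be disturbed. Origin: centre of the underside.
- cutters: Side cutters, 116 x 61 x 14 mm, lying between dock and rack; not to be disturbed. Origin: centre of the underside.
- screwdriver: Screwdriver, 178 mm long, lying left of and in front of the rack; not to be disturbed. Origin: centre of the underside.
There are look-alikes about, which are no part of the job. What is shaped like the carrier_wide but pink or yellow is not meant.

How it is judged:
By the outcome, as a careful person would: the job done as asked, in the order asked, and still so for the second after the job is handed in, with the robot touching nothing.
It also fails if it takes over 58 s, if anything falls off the work surface, if the arm or the gripper's body presses on something with over 40 N, if the wrist force passes 120 N, or if a joint passes its speed limit or range.

## Robot

A 7-joint arm with a two-finger parallel gripper is mounted at the origin on a cart in front of the work surface, level with it; the furniture and walls round the work are solid. World frame = base frame: x ahead of the robot, y to its left, z up, the work surface at z = 0. Lengths are in mm, angles in rad, forces in N, time in s.
With the tool pointing down it reaches from about 425 to 925 mm from the base axis. Payload 6.8 kg.
Tool frame: the origin (TCP) lies on the centre line of the jaws, within the pads' length; the fingertips stand 8 mm ahead of it and the grasp point (between the pads) lies 11 mm behind it; z points along the fingers, y is the line along which they close (so a half turn about z gives the same grasp; the last joint's range is limited). The gripper opens to 85 mm and grips with 20 to 120 N. Pads are 22 mm wide; open, the fingers measure 114 mm over their backs; the gripper's body (76 mm by 85 mm) begins 54 mm behind the grasp point. The pads swing forward as they close: fully open they stand 13 mm farther back than shut.
Start: joints at [-1.353, 0.477, 0.022, 1.555, -0.011, 1.109, -0.083], TCP at [216.042, 639.51, 239.308] pointing down, gripper open.
Joint ranges: [-2.96, 2.96], [-0.34, 2.1], [-1.41, 1.46], [0.24, 2.44], [-1.37, 4.51], [0.17, 1.92], [-2.96, 2.96]. Speed limits (rad/s): [2.39, 2.39, 3.14, 3.14, 3.14, 3.14, 3.14].

## Interface

Orientations are given as a unit quaternion [w, x, y, z].
In Python, from workcell import sensors, eyes, workorder, models gives the robot as it stands.
- The arm moves only by the tool arm_command, never from a script. Its argument "plan" is a list that holds one entry, the list of rows, each a list of 6 numbers: the shift along the tool's x, y, z in m, then the turn, a rotation vector about the tool's x, y, z in degrees. A call has 1 to 5 rows; each row shifts and turns the commanded pose from where the row before left it, along the tool's axes as they then stand; what a row does not reach is not made up. A row lasts 1/10 s, in which the tool goes at most 50 mm and 8.59 degrees, less where a joint would pass 70% of its speed; a pose out of reach is approached as far as the arm can. A call with a gripper value outside its range is refused whole. "gripper" is the closure, from -1 (fully open) to 1 (shut), set as the call begins (left out, the last holds). The fingers move at their own pace and stop on an object; "grip_force" is the grip in N (left out, the last holds). Time passes only in rows, so rows that do not move let the fingers close. It gives the time, the measured TCP pose, the force, the opening and the grip force at its end, in the units of the state.
- sensors.sense(): the state, without advancing time (a new reading comes with each control period).
- eyes.get_image(name): name is "side" or "top" or "wrist"; returns the picture (384x512x3 uint8, blue, green, red); there is no depth.
- eyes.camera_info(name): a dict with "camera_matrix" (3x3 intrinsics, pixels), "R" (3x3) and "t" (3): a world point X has camera coordinates R X + t. Camera axes: x right, y down, z forward; pixel columns grow to the right and rows downward; lengths in mm; the calibration is good to about 2 mm. A picture is of the moment at which its call begins: read the wrist's pose just before it. camera_info takes no time and is no camera call; for the wrist camera it gives the pose at the moment of the call.
- workorder.finish_job(): hands the job in; it is judged then, once.
Trained networks look in the newest picture that a camera, given by its name, has taken for a name from the list of things; names that differ only in an ending like _2 or _b are one class to them, and where a whole thing is asked for, a point or a joint stands for the part that bears it (a point fixed in the world has none). Each returns a list of dicts, best first, with "p" (0 to 1); they miss things now and then, are a little off and sometimes report something else, mostly with a low value. They report only what shows in the picture. A call takes as long as a camera call. They do not tell look-alikes from the thing itself.
- models.outline_of(thing, camera): "region" (384x512 bool, what is visible of it) and "position" ([row, column] in pixels, amid what is visible of it).
The state is a dict: "clock": time; "joint_positions": joint angles; "dq": joint speeds; "joint_efforts": joint torques, N m; "tool_pos": TCP position; "ee_rot": TCP orientation; "wrist_force": force on the tool from outside, world axes, zero at the start; "ft_torque": the same for the moment, N m; "grip_width": finger opening in mm; "grasp_force": force on a finger pad.
Only numpy, scipy, OpenCV 4.12 (cv2) and the standard library are available. Lean on these libraries where they do the work, as an engineer would, in place of code of your own. Each camera call takes 0.05 s, during which the arm holds its last target. There are 200 camera calls.

## Working session

There is one attempt and no reset: what is moved stays moved. The work goes in short steps, Python scripts to look and compute and a tool call to move; the robot and the scene stay as the last step left them, time stands still between calls to the robot, and variables do not carry over. Pictures are saved under pics/ and viewed, at most 10 in all, crops included, and the job is handed in when it is done.

Besides the shell and the picture viewer there is one more tool, called after "Request:" as name(argument=value, ...), one argument or row to a line, values as JSON. arm_command: Moves the arm, as the interface text tells. Its arguments: {"type":"object","properties":{"plan":{"type":"array"},"gripper":{"type":"number"},"grip_force":{"type":"number"}},"required":["plan"]}

```bash
mkdir -p pics; ls; python3 - <<'E'
from workcell import sensors, eyes
import cv2, numpy as np
s=sensors.sense(); print({k:np.round(v,3).tolist() for k,v in s.items()})
a=eyes.get_image("side"); b=eyes.get_image("top")
cv2.imwrite("pics/side0.png",a); cv2.imwrite("pics/top0.png",b)
for n in("side","top","wrist"):
    c=eyes.camera_info(n); print(n,np.round(c["camera_matrix"],1).tolist(),np.round(c["R"],3).tolist(),np.round(c["t"],1).tolist())
E
```

```text
pics
{'clock': 0.0, 'joint_positions': [-1.353, 0.478, 0.022, 1.556, -0.011, 1.109, -0.083], 'dq': [0.001, -0.0, -0.0, 0.003, -0.0, 0.001, -0.0], 'joint_efforts': [0.0, -59.643, 1.608, -28.12, 0.012, 0.009, 0.0], 'tool_pos': [215.89, 638.934, 238.316], 'ee_rot': [-0.0, 0.162, 0.987, -0.001], 'wrist_force': [-0.378, 0.747, -0.734], 'ft_torque': [0.016, 0.009, 0.005], 'grasp_force': 0.0, 'grip_width': 85.36}
side [[387.9, 0.0, 253.6], [0.0, 387.9, 188.7], [0.0, 0.0, 1.0]] [[-0.971, -0.24, 0.01], [-0.098, 0.358, -0.928], [0.219, -0.902, -0.371]] [482.9, 286.1, 1404.8]
top [[446.7, 0.0, 257.5], [0.0, 446.7, 187.9], [0.0, 0.0, 1.0]] [[0.326, -0.945, 0.0], [-0.777, -0.268, -0.57], [0.539, 0.185, -0.822]] [-236.0, 511.0, 2041.5]
wrist [[322.0, 0.0, 255.9], [0.0, 322.0, 194.0], [0.0, 0.0, 1.0]] [[0.32, 0.947, -0.001], [0.895, -0.302, 0.328], [0.31, -0.106, -0.945]] [-673.7, -42.2, 379.8]
```

View pics/side0.png

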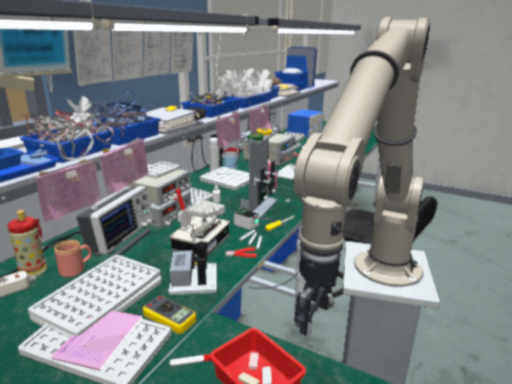

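View pics/top0.png

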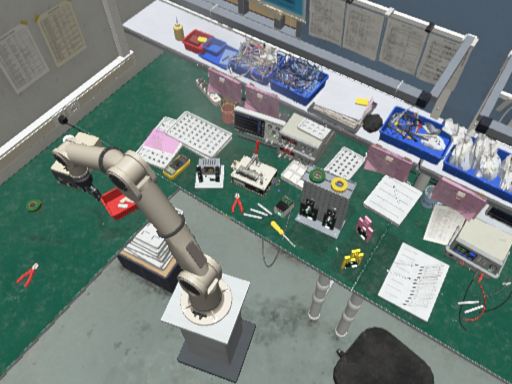

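```bash
python3 - <<'E'
from workcell import eyes, models
import numpy as np
for c in ("side","top"):
    for n in ("carrier_wide","carrier_narrow","wide_tab","wide_slot","narrow_slot","wide_face","rack","rack_tip_left","rack_tip_right","rack_shelf_edge","dock","dock_seat","lever_roller"):
        for r in models.outline_of(n,c)[:3]:
            ys,xs=np.nonzero(r["region"])
            print(c,n,round(r["p"],2),np.round(r["position"],1).tolist(), (xs.min(),xs.max(),ys.min(),ys.max(),len(xs)) if len(xs) else '')
E
```

```text
side carrier_wide 0.8 [186.8, 266.6] (np.int64(258), np.int64(266), np.int64(168), np.int64(203), 260)
side carrier_wide 0.54 [166.1, 267.5] (np.int64(268), np.int64(269), np.int64(163), np.int64(167), 9)
side carrier_narrow 0.55 [182.1, 270.7] (np.int64(268), np.int64(275), np.int64(161), np.int64(195), 208)
side wide_tab 0.82 [187.7, 259.7] (np.int64(258), np.int64(266), np.int64(169), np.int64(202), 203)
side wide_slot 0.7 [188.6, 262.4] (np.int64(257), np.int64(266), np.int64(168), np.int64(203), 246)
side narrow_slot 0.57 [177.2, 269.1] (np.int64(270), np.int64(274), np.int64(162), np.int64(193), 140)
side narrow_slot 0.55 [160.1, 258.4] (np.int64(241), np.int64(276), np.int64(127), np.int64(215), 1546)
side wide_face 0.62 [189.5, 263.4] (np.int64(257), np.int64(267), np.int64(167), np.int64(203), 277)
side rack 0.68 [161.3, 257.0] (np.int64(241), np.int64(275), np.int64(129), np.int64(215), 1458)
side rack_tip_right 0.65 [164.1, 254.9] (np.int64(241), np.int64(276), np.int64(128), np.int64(216), 1609)
side rack_shelf_edge 0.89 [164.2, 255.7] (np.int64(241), np.int64(275), np.in
[... 2139 characters left out ...]

top rack 0.37 [209.7, 306.2] (np.int64(299), np.int64(318), np.int64(197), np.int64(219), 309)
top rack_tip_left 0.7 [191.2, 323.1] (np.int64(295), np.int64(355), np.int64(164), np.int64(237), 2272)
top rack_tip_right 0.73 [197.6, 322.2] (np.int64(295), np.int64(355), np.int64(164), np.int64(237), 2324)
top rack_shelf_edge 0.9 [197.6, 323.8] (np.int64(295), np.int64(355), np.int64(164), np.int64(237), 2361)
top dock 0.6 [174.6, 210.9] (np.int64(195), np.int64(224), np.int64(158), np.int64(188), 815)
top dock 0.36 [210.0, 306.5] (np.int64(299), np.int64(318), np.int64(198), np.int64(220), 293)
top dock_seat 0.57 [174.4, 213.1] (np.int64(194), np.int64(224), np.int64(158), np.int64(188), 832)
```

```bash
cat > h.py <<'E'
import numpy as np, cv2
from scipy.spatial.transform import Rotation as R
from workcell import sensors, eyes, models
def cam(n):
    c=eyes.camera_info(n); return np.array(c["camera_matrix"]),np.array(c["R"]),np.array(c["t"])
def onz(c,uv,z):
    K,Rm,t=c; d=Rm.T@np.linalg.inv(K)@[uv[0],uv[1],1]; o=-Rm.T@t
    return o+d*(z-o[2])/d[2]
def proj(c,X):
    K,Rm,t=c; p=(np.atleast_2d(X)@Rm.T+t)@K.T; return p[:,:2]/p[:,2:]
def tool():
    s=sensors.sense(); q=np.array(s["ee_rot"]); return np.array(s["tool_pos"]),R.from_quat(np.r_[q[1:],q[0]])
def show(s=None):
    s=sensors.sense(); p,r=tool(); print(s["clock"],p.round(1),r.as_matrix().round(3).tolist(),np.round(s["joint_positions"],3),np.round(s["wrist_force"],1),s["grip_width"],s["grasp_force"])
def rows(dp_world,rot_target=None,n=None,p0=None,r0=None):
    """split move to target pos/rot into tool-frame rows"""
    p,r=tool(); p=p if p0 is None else p0; r=r if r0 is None else r0
    rt=r if rot_target is None else rot_target
    rv=(r.inv()*rt).as_rotvec(); d=np.array(dp_world)-p
    n=n or int(np.ceil(max(np.linalg.norm(d)/49,np.degrees(np.linalg.norm(rv))/8.5)))
    out=[];rc=r
    for i in range(n):
        out.append(np.r_[rc.inv().apply(d/n)/1000,np.degrees(rv/n)].round(4).tolist()); rc=rc*R.from_rotvec(rv/n)
    print(n); [print(o) for o in out]
E
python3 - <<'E'
from h import *
t=cam("top");s=cam("side");w=cam("wrist")
print("wide",onz(t,(309,209),125),"narrow",onz(t,(329,218),125))
print("wide side",onz(s,(262,186),125),"narrow",onz(s,(271,178),125))
print("dock",onz(t,(211,174),40),onz(s,(193,272),40))
for n,uv in dict(meter=(176,167),cut=(237,205),sd=(283,233),pink=(364,228),yel=(352,259)).items(): print(n,onz(t,uv,10))
p,r=tool()
C=-w[1].T@w[2]
print("cam in tool",r.inv().apply(C-p),"axes",(r.inv().as_matrix()@w[1].T).round(3).tolist())
E
python3 - <<'E'
import cv2
a=cv2.imread('pics/top0.png')[145:285,155:385]
cv2.imwrite('pics/top0c.png',cv2.resize(a,None,fx=3.4,fy=3.4,interpolation=cv2.INTER_CUBIC))
E
```

```text
wide [ 546.748613   -326.25800405  125.        ] narrow [ 528.83024136 -430.41988287  125.        ]
wide side [ 547.213104   -360.36355831  125.        ] narrow [ 528.22848932 -477.08228738  125.        ]
dock [643.39312313 236.06943261  40.        ] [642.8872399  258.12417604  40.        ]
meter [644.67834624 447.76256222  10.        ]
cut [521.57620726  42.67251852  10.        ]
sd [ 441.25777993 -232.22469872   10.        ]
pink [ 601.23982836 -608.52456566   10.        ]
yel [ 413.48539501 -587.67654182   10.        ]
cam in tool [  84.7747166    -0.47844937 -133.23568122] axes [[0.0, -0.945, -0.328], [1.0, 0.0, 0.0], [-0.0, -0.328, 0.945]]
```

View pics/top0c.png

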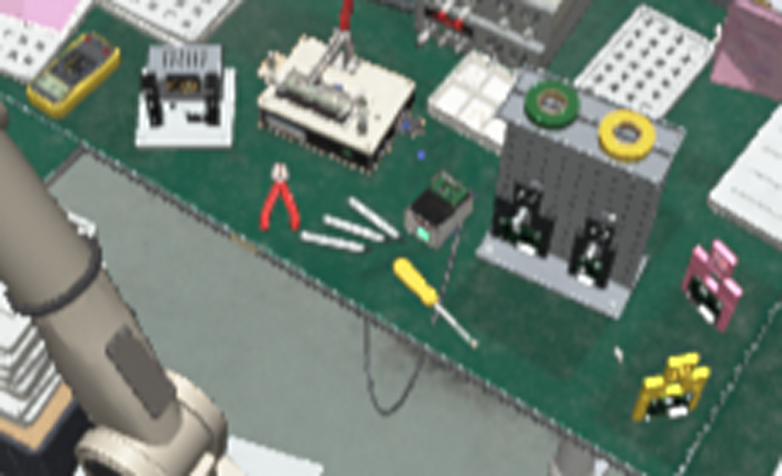

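```bash
python3 - <<'E'
from h import *
t=cam("top")
f=lambda x,y:(155+x/3.4,145+y/3.4)
for a,b,z in [((137,145),(232,147),16),((478,252),(617,315),10)]:
    A=onz(t,f(*a),z);B=onz(t,f(*b),z);d=A-B; print(A,B,np.linalg.norm(d),np.degrees(np.arctan2(-d[0],d[1])))
rows([610,245,280],R.from_matrix(np.array([[-1,0,0],[0,1,0],[0,0,-1]]).T),n=12)
E
```

```text
[548.27859155 289.30546603  16.        ] [593.21180914 147.34322403  16.        ] 148.90356676176867 17.563374702613395
[ 538.97968786 -269.08931547   10.        ] [ 502.58067601 -490.38279846   10.        ] 224.2670142432625 -9.340544830298626
12
[-0.0416, -0.0206, -0.0034, 0.0001, -0.0002, -1.5558]
[-0.0411, -0.0218, -0.0034, 0.0001, -0.0002, -1.5558]
[-0.0404, -0.0229, -0.0034, 0.0001, -0.0002, -1.5558]
[-0.0398, -0.024, -0.0034, 0.0001, -0.0002, -1.5558]
[-0.0391, -0.025, -0.0034, 0.0001, -0.0002, -1.5558]
[-0.0385, -0.0261, -0.0034, 0.0001, -0.0002, -1.5558]
[-0.0377, -0.0271, -0.0034, 0.0001, -0.0002, -1.5558]
[-0.037, -0.0281, -0.0034, 0.0001, -0.0002, -1.5558]
[-0.0362, -0.0291, -0.0034, 0.0001, -0.0002, -1.5558]
[-0.0354, -0.0301, -0.0034, 0.0001, -0.0002, -1.5558]
[-0.0346, -0.031, -0.0034, 0.0001, -0.0002, -1.5558]
[-0.0337, -0.032, -0.0034, 0.0001, -0.0002, -1.5558]
```

```bash
python3 - <<'E'
from h import *
rd=R.from_euler('z',17.5,degrees=True)*R.from_matrix(np.array([[-1,0,0],[0,1,0],[0,0,-1]]))
rows([590,225,280],rd,n=12)
E
```

```text
12
[-0.0406, -0.0227, -0.0034, 0.0001, -0.0002, -3.0141]
[-0.0393, -0.0249, -0.0034, 0.0001, -0.0002, -3.0141]
[-0.038, -0.0269, -0.0034, 0.0001, -0.0002, -3.0141]
[-0.0365, -0.0288, -0.0034, 0.0001, -0.0002, -3.0141]
[-0.0349, -0.0307, -0.0034, 0.0001, -0.0002, -3.0141]
[-0.0333, -0.0325, -0.0034, 0.0001, -0.0002, -3.0141]
[-0.0315, -0.0342, -0.0034, 0.0001, -0.0002, -3.0141]
[-0.0297, -0.0358, -0.0034, 0.0001, -0.0002, -3.0141]
[-0.0277, -0.0373, -0.0034, 0.0001, -0.0002, -3.0141]
[-0.0257, -0.0388, -0.0034, 0.0001, -0.0002, -3.0141]
[-0.0237, -0.0401, -0.0034, 0.0001, -0.0002, -3.0141]
[-0.0215, -0.0412, -0.0034, 0.0001, -0.0002, -3.0141]
```

Request:
arm_command(
  plan=[
    [[-0.041, -0.023, -0.0034, 0, 0, -3], [-0.039, -0.025, -0.0034, 0, 0, -3], [-0.038, -0.027, -0.0034, 0, 0, -3], [-0.0365, -0.029, -0.0034, 0, 0, -3], [-0.035, -0.031, -0.0034, 0, 0, -3]],
  ],
)

```text
clock: 1.9
tool_pos: [372.8, 464.2, 256.6]
ee_rot: [0.0, 0.031, 1.0, 0.0]
wrist_force: [0.4, -0.2, 0.7]
grip_width: 85.7
grasp_force: 0.0
```

Request:
arm_command(
  plan=[
    [[-0.033, -0.0325, -0.0034, 0, 0, -3], [-0.0315, -0.034, -0.0034, 0, 0, -3], [-0.03, -0.036, -0.0034, 0, 0, -3], [-0.028, -0.037, -0.0034, 0, 0, -3], [-0.026, -0.039, -0.0034, 0, 0, -3]],
  ],
)

```text
clock: 2.4
tool_pos: [528.9, 291.6, 273.7]
ee_rot: [0.0, -0.1, 0.995, 0.0]
wrist_force: [0.6, 1.4, 0.2]
grip_width: 85.4
grasp_force: 0.0
```

Request:
arm_command(
  plan=[
    [[-0.024, -0.04, -0.0034, 0, 0, -3], [-0.0215, -0.041, -0.0034, 0, 0, -3], [0, 0, 0, 0, 0, 0]],
  ],
)

```text
clock: 2.7
tool_pos: [595.1, 215.9, 280.8]
ee_rot: [0.002, -0.146, 0.989, -0.002]
wrist_force: [0.6, -0.9, -0.2]
grip_width: 85.3
grasp_force: 0.0
```

```bash
python3 - <<'E'
from h import *
show()
for k in range(3):
    a=eyes.get_image("wrist"); w=cam("wrist"); show()
    if k==0: cv2.imwrite("pics/w1.png",a)
np.savez("w1.npz",K=w[0],R=w[1],t=w[2])
for n in ("dock","dock_seat","dock_lever","lever_roller"):
    for r in models.outline_of(n,"wrist")[:2]: print(n,round(r["p"],2),np.round(r["position"],1))
# overlay predicted dock
o=np.array([613.6,232,0]);Rd=R.from_euler('z',17.5,degrees=True)
P=lambda *q:proj(w,o+Rd.apply(np.array(q,float)))[0].round(1)
for q in [(-45,75,16),(-45,-75,16),(105,75,16),(0,0,45),(0,47,117),(0,-47,117)]: print(q,P(*q))
E
```

```text
2.7 [595.1 215.9 280.8] [[-0.958, -0.288, 0.004], [-0.288, 0.958, -0.004], [-0.002, -0.004, -1.0]] [-0.532  0.372  0.111  1.622 -0.039  1.148  1.45 ] [ 0.6 -0.9 -0.2] 85.3430641007334 0.0
2.75 [592.7 219.7 280.3] [[-0.957, -0.291, 0.001], [-0.291, 0.957, -0.001], [-0.001, -0.002, -1.0]] [-0.535  0.372  0.107  1.624 -0.04   1.148  1.447] [-0.9  0.8  0.3] 85.58919249178734 0.0
2.8 [591.  222.6 280. ] [[-0.956, -0.294, 0.0], [-0.294, 0.956, -0.0], [-0.0, -0.0, -1.0]] [-0.537  0.372  0.104  1.625 -0.041  1.148  1.447] [ 0.4  0.3 -0.1] 85.68469741790535 0.0
2.85 [590.  224.4 279.9] [[-0.955, -0.297, -0.001], [-0.297, 0.955, 0.0], [0.0, 0.001, -1.0]] [-0.539  0.371  0.103  1.625 -0.041  1.148  1.446] [-0.6  1.1 -0.8] 85.14929820232692 0.0
dock 0.58 [202.  262.1]
dock 0.49 [184.7 262.2]
dock_seat 0.68 [203.5 264.2]
dock_lever 0.48 [185.7 261.5]
lever_roller 0.45 [183.5 269. ]
(-45, 75, 16) [316.9 137.8]
(-45, -75, 16) [195.  138.2]
(105, 75, 16) [310.5 246.4]
(0, 0, 45) [256.1 179.8]
(0, 47, 117) [304.1 200.6]
(0, -47, 117) [208.3 201. ]
```

View pics/w1.png

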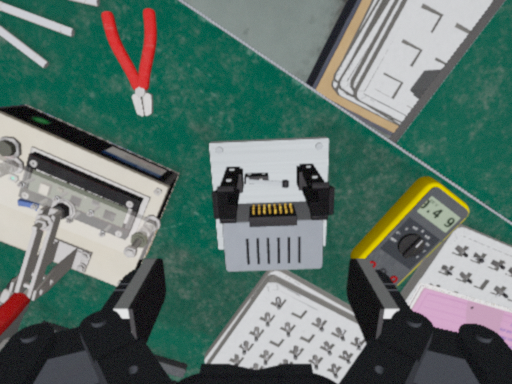

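```bash
python3 - <<'E'
from h import *
show()
eyes.get_image("wrist"); a=eyes.get_image("wrist"); w=cam("wrist"); show()
cv2.imwrite("pics/w2.png",a); np.savez("w2.npz",K=w[0],R=w[1],t=w[2])
cv2.imwrite("pics/w2c.png",cv2.resize(a[125:285,195:350],None,fx=3.7,fy=3.7,interpolation=cv2.INTER_CUBIC))
E
```

```text
3.05 [589.3 225.8 280. ] [[-0.954, -0.3, -0.0], [-0.3, 0.954, 0.0], [0.0, 0.001, -1.0]] [-0.541  0.371  0.102  1.625 -0.041  1.148  1.447] [ 0.7  0.8 -0.3] 85.01408668687597 0.0
3.15 [589.6 225.3 280.1] [[-0.954, -0.3, -0.0], [-0.3, 0.954, 0.0], [0.0, 0.0, -1.0]] [-0.541  0.371  0.103  1.625 -0.041  1.148  1.447] [0.2 0.6 0.3] 85.41698214561428 0.0
```

View pics/w2c.png

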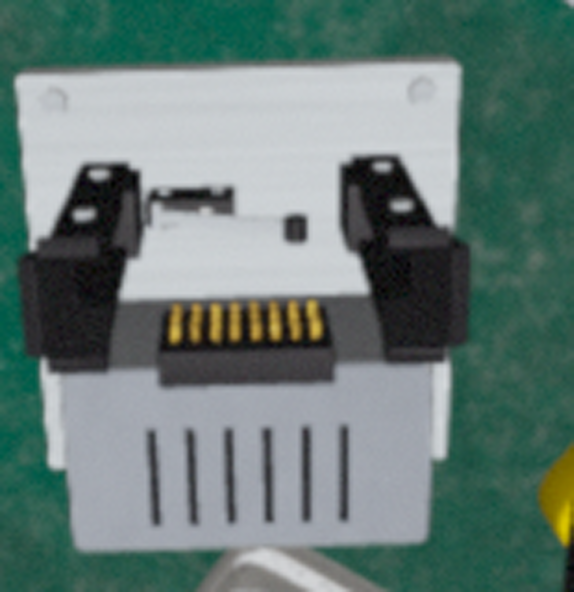

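```bash
cat > fit.py <<'E'
from h import *
from scipy.optimize import least_squares
def fit(cm,obj,uv,x0):
    obj=np.array(obj,float);uv=np.array(uv,float)
    def res(p):
        X=np.r_[p[:2],0]+R.from_euler('z',p[2],degrees=True).apply(obj); return (proj(cm,X)-uv).ravel()
    s=least_squares(res,x0,loss='soft_l1',x_scale=[10,10,1]); print(s.x.round(2),res(s.x).reshape(-1,2).round(1).tolist()); return s.x
E
python3 - <<'E'
from fit import *
d=np.load("w2.npz");w=(d["K"],d["R"],d["t"])
f=lambda x,y:(195+(x+.5)/3.7-.5,125+(y+.5)/3.7-.5)
obj=[(-45,-75,16),(-45,75,16),(105,-75,16),(105,75,16)]
uv=[f(17,76),f(461,67),f(50,468),f(446,459)]
x=fit(w,obj,uv,[614,232,17.5])
o=np.r_[x[:2],0];r=R.from_euler('z',x[2],degrees=True)
for q in [(-14.5,-55,117),(14.5,-55,117),(-14.5,55,117),(14.5,55,117),(105,-60,82),(105,60,82),(105,60,98),(0,-47,100),(0,47,100),(0,0,45),(18,0,82),(-6.5,-39,117),(-6.5,39,117)]:
    p=proj(w,o+r.apply(q))[0]; print(q,((p-[195,125])*3.7).round(0))
print("seat",o+r.apply([0,0,45]))
E
```

```text
[618.14 239.64  18.85] [[-0.4, -0.3], [0.6, -0.8], [-0.5, 0.8], [0.3, 0.9]]
(-14.5, -55, 117) [ 35. 257.]
(14.5, -55, 117) [ 44. 358.]
(-14.5, 55, 117) [453. 248.]
(14.5, 55, 117) [449. 349.]
(105, -60, 82) [ 64. 570.]
(105, 60, 82) [435. 562.]
(105, 60, 98) [444. 592.]
(0, -47, 100) [ 77. 285.]
(0, 47, 100) [412. 278.]
(0, 0, 45) [242. 222.]
(18, 0, 82) [244. 317.]
(-6.5, -39, 117) [ 98. 284.]
(-6.5, 39, 117) [392. 278.]
seat [618.13627847 239.63920783  45.        ]
```

```bash
cat >> h.py <<'E'
def ori(yaw,tilt):
    "tool rotation: fingers down, tilted towards frame +x by tilt; tool y = frame y"
    return R.from_euler('z',yaw,degrees=True)*R.from_matrix(np.array([[-1,0,0],[0,1,0],[0,0,-1.]]))*R.from_euler('y',-tilt,degrees=True)
E
python3 - <<'E'
from h import *
print(ori(0,30).as_matrix().round(2).tolist())
rows([422,-363,293],ori(-9.3,30),n=15)
E
```

```text
[[-0.87, 0.0, 0.5], [0.0, 1.0, 0.0], [-0.5, 0.0, -0.87]]
15
[0.0224, -0.0341, -0.0009, 0.4676, -1.9639, 1.7412]
[0.0213, -0.0347, -0.0013, 0.4676, -1.9639, 1.7412]
[0.0202, -0.0354, -0.0018, 0.4676, -1.9639, 1.7412]
[0.0191, -0.036, -0.0021, 0.4676, -1.9639, 1.7412]
[0.0179, -0.0366, -0.0025, 0.4676, -1.9639, 1.7412]
[0.0167, -0.0371, -0.0028, 0.4676, -1.9639, 1.7412]
[0.0154, -0.0376, -0.003, 0.4676, -1.9639, 1.7412]
[0.0142, -0.0381, -0.0032, 0.4676, -1.9639, 1.7412]
[0.0129, -0.0385, -0.0034, 0.4676, -1.9639, 1.7412]
[0.0116, -0.0389, -0.0035, 0.4676, -1.9639, 1.7412]
[0.0103, -0.0393, -0.0035, 0.4676, -1.9639, 1.7412]
[0.009, -0.0396, -0.0035, 0.4676, -1.9639, 1.7412]
[0.0076, -0.0399, -0.0035, 0.4676, -1.9639, 1.7412]
[0.0063, -0.0402, -0.0034, 0.4676, -1.9639, 1.7412]
[0.005, -0.0404, -0.0033, 0.4676, -1.9639, 1.7412]
```

Request:
arm_command(
  plan=[
    [[0.022, -0.034, -0.001, 0.47, -1.96, 1.74], [0.021, -0.035, -0.0013, 0.47, -1.96, 1.74], [0.02, -0.0355, -0.0018, 0.47, -1.96, 1.74], [0.019, -0.036, -0.002, 0.47, -1.96, 1.74], [0.018, -0.0365, -0.0025, 0.47, -1.96, 1.74]],
  ],
)

```text
clock: 3.65
tool_pos: [534.2, 27.1, 284.7]
ee_rot: [0.088, -0.075, 0.993, -0.007]
wrist_force: [0.7, -0.1, 0.6]
grip_width: 85.5
grasp_force: 0.0
```

Request:
arm_command(
  plan=[
    [[0.0167, -0.037, -0.0028, 0.47, -1.96, 1.74], [0.0154, -0.0376, -0.003, 0.47, -1.96, 1.74], [0.0142, -0.038, -0.0032, 0.47, -1.96, 1.74], [0.013, -0.0385, -0.0034, 0.47, -1.96, 1.74], [0.0116, -0.039, -0.0035, 0.47, -1.96, 1.74]],
  ],
)

```text
clock: 4.15
tool_pos: [477.9, -168.6, 289.4]
ee_rot: [0.175, 0.002, 0.984, -0.015]
wrist_force: [0.5, -0.5, 0.6]
grip_width: 85.3
grasp_force: 0.0
```

Request:
arm_command(
  plan=[
    [[0.01, -0.039, -0.0035, 0.47, -1.96, 1.74], [0.009, -0.0396, -0.0035, 0.47, -1.96, 1.74], [0.0076, -0.04, -0.0035, 0.47, -1.96, 1.74], [0.006, -0.04, -0.0034, 0.47, -1.96, 1.74], [0.005, -0.04, -0.0033, 0.47, -1.96, 1.74]],
  ],
)

```text
clock: 4.65
tool_pos: [422.5, -364.0, 294.4]
ee_rot: [0.259, 0.079, 0.962, -0.022]
wrist_force: [0.7, 0.2, 0.2]
grip_width: 85.5
grasp_force: 0.0
```

Request:
arm_command(
  plan=[
    [[0, 0, 0, 0, 0, 0], [0, 0, 0, 0, 0, 0], [0, 0, 0, 0, 0, 0], [0, 0, 0, 0, 0, 0]],
  ],
)

```text
clock: 5.05
tool_pos: [423.8, -361.3, 293.6]
ee_rot: [0.258, 0.078, 0.963, -0.021]
wrist_force: [0.4, 0.5, 0.0]
grip_width: 85.3
grasp_force: 0.0
```

```bash
python3 - <<'E'
from h import *
a=eyes.get_image("wrist"); w=cam("wrist"); show()
cv2.imwrite("pics/w3.png",a); np.savez("w3.npz",K=w[0],R=w[1],t=w[2])
for n in ("carrier_wide","wide_tab","wide_slot","wide_face","carrier_narrow","rack_shelf_edge","rack"):
    for r in models.outline_of(n,"wrist")[:2]:
        ys,xs=np.nonzero(r["region"]); print(n,round(r["p"],2),np.round(r["position"],1),xs.min(),xs.max(),ys.min(),ys.max())
cv2.imwrite("pics/w3c.png",cv2.resize(a,None,fx=1.55,fy=1.55,interpolation=cv2.INTER_CUBIC))
E
```

```text
5.1 [ 423.7 -361.5  293.6] [[-0.855, 0.161, 0.493], [0.139, 0.987, -0.081], [-0.499, -0.001, -0.866]] [ 0.04   0.025  0.745  2.133 -0.551  0.624  2.583] [ 0.1  0.1 -0.2] 85.61259241042112 0.0
carrier_wide 0.89 [182.9  92. ] 43 139 133 243
carrier_wide 0.87 [25.5 22.5] 0 55 0 70
wide_tab 0.62 [25.8 19.8] 0 55 0 70
wide_tab 0.56 [183.8 308.6] 265 358 133 258
wide_slot 0.75 [180.1  85.2] 43 139 133 243
wide_slot 0.64 [26.3 19.8] 0 55 0 69
wide_face 0.7 [180.1 310.6] 265 358 134 257
wide_face 0.57 [181.7  87.1] 42 140 133 243
carrier_narrow 0.95 [180.9 206.2] 169 235 130 254
rack_shelf_edge 0.73 [271.8 254.1] 143 368 99 383
rack 0.91 [272.5 250.6] 144 367 99 381
```

View pics/w3c.png

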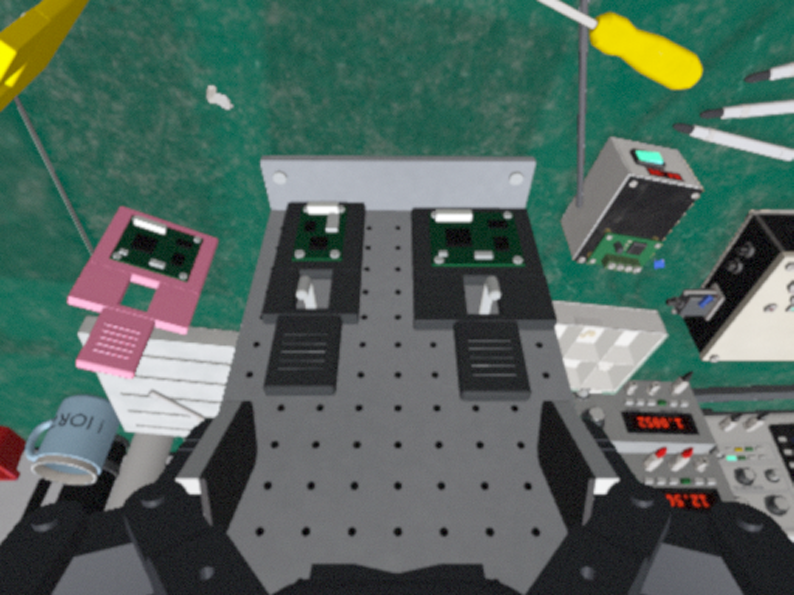

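```bash
python3 - <<'E'
from fit import *
d=np.load("w3.npz");w=(d["K"],d["R"],d["t"])
f=lambda x,y:((x+.5)/1.55-.5,(y+.5)/1.55-.5)
obj=[(-5,10,60),(-5,100,60),(-5,10,173),(-5,100,173),(-5,35,225),(-5,75,225),(-5,-85,60),(-5,-25,60),(-5,-75,225),(-5,-35,225),(-10,-115,10),(-10,115,10)]
uv=[f(413,210),f(537,210),f(414,319),f(551,314),f(466,391),f(528,390),f(284,204),f(364,205),f(266,384),f(335,385),f(262,159),f(535,158)]
x=fit(w,obj,uv,[530.6,-381,-9.3])
x=fit(w,obj[:10],uv[:10],[530.6,-381,-9.3])
x=fit(w,obj[:6],uv[:6],[530.6,-381,-9.3])
E
```

```text
[ 526.06 -377.63   -9.11] [[-1.1, -4.7], [-5.1, -4.8], [0.4, -0.8], [6.3, 2.3], [-2.3, 0.4], [4.8, 1.0], [2.0, -0.7], [1.0, -1.4], [-2.7, 5.0], [-0.2, 4.3], [-2.3, 0.6], [1.9, 1.0]]
[ 526.62 -377.76   -9.44] [[-1.2, -4.2], [-5.4, -4.0], [0.4, -0.4], [6.0, 3.1], [-2.4, 0.8], [4.5, 1.6], [2.0, -0.6], [1.0, -1.1], [-2.7, 5.0], [-0.2, 4.5]]
[ 528.35 -377.78   -6.93] [[-1.1, -3.4], [-4.9, -5.8], [0.4, 0.5], [6.6, 1.3], [-2.4, 0.9], [4.9, 0.6]]
```

```bash
python3 - <<'E'
from fit import *
a=cv2.imread("pics/w3.png")
d=np.load("w3.npz");w=(d["K"],d["R"],d["t"])
x=[526.6,-377.8,-9.4];o=np.r_[x[:2],0];r=R.from_euler('z',x[2],degrees=True)
b=cv2.resize(a[95:275,160:365],None,fx=3.6,fy=3.6,interpolation=cv2.INTER_CUBIC)
b=cv2.convertScaleAbs(b,alpha=1.5,beta=25)
cv2.imwrite("pics/w3d.png",b); print(b.shape)
E
```

```text
(648, 738, 3)
```

View pics/w3d.png

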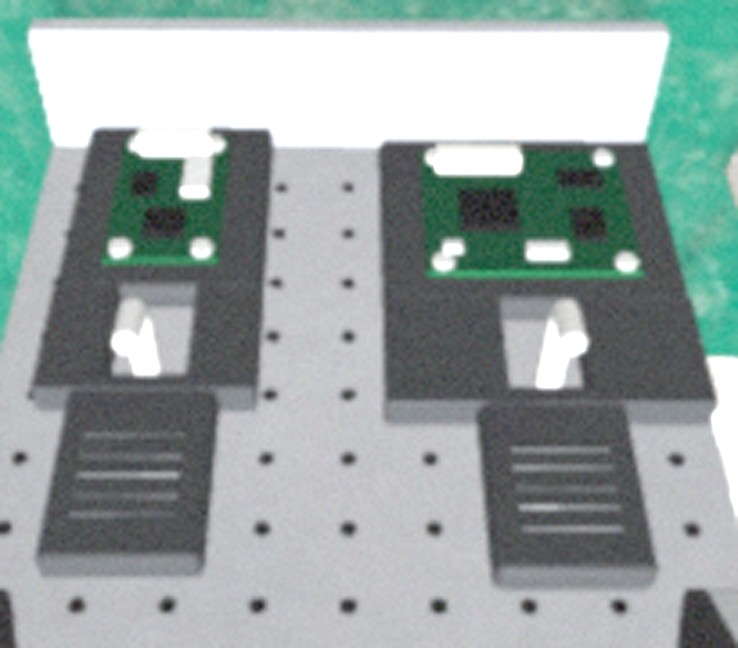

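```bash
python3 - <<'E'
from fit import *
d=np.load("w3.npz");w=(d["K"],d["R"],d["t"])
f=lambda x,y:(160+(x+.5)/3.6-.5,95+(y+.5)/3.6-.5)
obj=[(-5,10,60),(-5,100,60),(-5,10,173),(-5,100,173),(-5,35,225),(-5,75,225),(-5,-85,60),(-5,-25,60),(-5,-85,173),(-5,-25,173),(-5,-75,225),(-5,-35,225),(-10,-115,10),(-10,115,10)]
uv=[f(*q) for q in [(380,145),(648,145),(386,403),(714,402),(495,572),(655,570),(95,130),(270,132),(33,388),(256,388),(38,557),(203,557),(30,28),(667,28)]]
x=fit(w,obj,uv,[530.6,-381,-9.3])
x=fit(w,obj[:6],uv[:6],x)
# free wide pose: x,y, yaw,pitch,roll about slot top with z fixed
ob=np.array(obj[:6])-[0,55,167]
def P(p): return np.array([p[0],p[1],167+p[5]])+R.from_euler('ZYX',p[2:5],degrees=True).apply(ob)
for k in (5,6):
    s=least_squares(lambda p:(proj(w,P(np.r_[p,np.zeros(6-k)]))-uv[:6]).ravel(),np.r_[535,-323,-9,0,0,0][:k],x_scale=[10,10,1,1,1,10][:k]);print(s.x.round(2),s.fun.reshape(-1,2).round(1).tolist())
E
```

```text
[ 527.12 -378.17  -10.51] [[-0.3, -3.3], [0.7, -2.0], [0.2, -0.8], [2.4, 0.8], [0.5, 0.1], [2.6, 1.2], [-1.3, -0.6], [0.8, -0.3], [-1.3, 1.9], [-0.3, 2.8], [-1.9, 2.7], [-0.5, 3.3], [-1.8, -0.5], [1.2, 3.0]]
[ 528.82 -379.19   -9.61] [[-1.0, -2.2], [-0.0, -1.8], [-0.7, 0.3], [1.5, 1.0], [-0.6, 0.9], [1.6, 1.6]]
[ 5.3794e+02 -3.2512e+02 -8.9300e+00 -1.6700e+00  4.0000e-01] [[-0.6, -0.0], [0.0, 0.0], [-1.0, 0.1], [1.5, 0.6], [-1.2, -0.3], [1.3, 0.4]]
[ 5.4450e+02 -3.2469e+02 -8.8100e+00 -2.5000e-01  1.9000e-01 -5.1300e+00] [[0.1, -0.1], [-0.4, -0.3], [0.2, 0.5], [0.3, 0.6], [-0.6, -0.6], [0.4, -0.1]]
```

```bash
python3 - <<'E'
from h import *
r=ori(-9.2,30);z=r.as_matrix()[:,2]
T=np.array([540.5,-325,203])+11*z; pre=T-80*z
print(T,pre); rows(pre,r,n=3); rows(T,r,n=5,p0=pre,r0=r)
E
```

```text
[ 545.92924946 -325.87934653  193.47372056] [ 506.44379885 -319.48409902  262.75575286]
3
[-0.0166, 0.0188, 0.0214, -0.0482, -0.0115, -0.0425]
[-0.0166, 0.0187, 0.0214, -0.0482, -0.0115, -0.0425]
[-0.0166, 0.0187, 0.0215, -0.0482, -0.0115, -0.0425]
5
[0.0, 0.0, 0.016, 0.0, 0.0, 0.0]
[0.0, 0.0, 0.016, 0.0, 0.0, 0.0]
[0.0, 0.0, 0.016, 0.0, 0.0, 0.0]
[0.0, 0.0, 0.016, 0.0, 0.0, 0.0]
[0.0, 0.0, 0.016, 0.0, 0.0, 0.0]
```

Request:
arm_command(
  plan=[
    [[-0.0166, 0.0188, 0.0214, 0, 0, 0], [-0.0166, 0.0188, 0.0214, 0, 0, 0], [-0.0166, 0.0187, 0.0214, 0, 0, 0], [0, 0, 0, 0, 0, 0], [0, 0, 0, 0, 0, 0]],
  ],
)

```text
clock: 5.95
tool_pos: [506.5, -319.1, 262.3]
ee_rot: [0.257, 0.078, 0.963, -0.022]
wrist_force: [-0.6, -1.7, 0.6]
grip_width: 85.3
grasp_force: 0.0
```

```bash
python3 - <<'E'
from h import *
for i in range(2): a=eyes.get_image("wrist")
w=cam("wrist"); show(); cv2.imwrite("pics/w4.png",a); np.savez("w4.npz",K=w[0],R=w[1],t=w[2])
for n in ("carrier_wide","wide_tab"):
    for r in models.outline_of(n,"wrist")[:1]:
        ys,xs=np.nonzero(r["region"]); print(n,round(r["p"],2),np.round(r["position"],1),xs.min(),xs.max(),ys.min(),ys.max())
b=cv2.resize(a,None,fx=1.55,fy=1.55,interpolation=cv2.INTER_CUBIC)
ry=R.from_euler('z',-9.2,degrees=True)
for q in [(-5,-45,60),(-5,45,60),(-5,-45,173),(-5,45,173),(-5,-20,225),(-5,20,225)]:
    u=proj(w,np.array([540.5,-325,0])+ry.apply(q))[0]; cv2.circle(b,tuple(np.int32(u*1.55+.3)),3,(0,0,255),1)
cv2.imwrite("pics/w4c.png",b)
E
```

```text
6.05 [ 505.6 -320.5  263. ] [[-0.854, 0.165, 0.493], [0.142, 0.986, -0.083], [-0.5, -0.001, -0.866]] [-0.04   0.144  0.673  2.113 -0.646  0.519  2.515] [-0.8  0.3 -0.2] 85.4216650635247 0.0
carrier_wide 0.64 [146.2  32.2] 0 77 100 207
wide_tab 0.72 [148.7 251.5] 197 319 90 243
```

View pics/w4c.png

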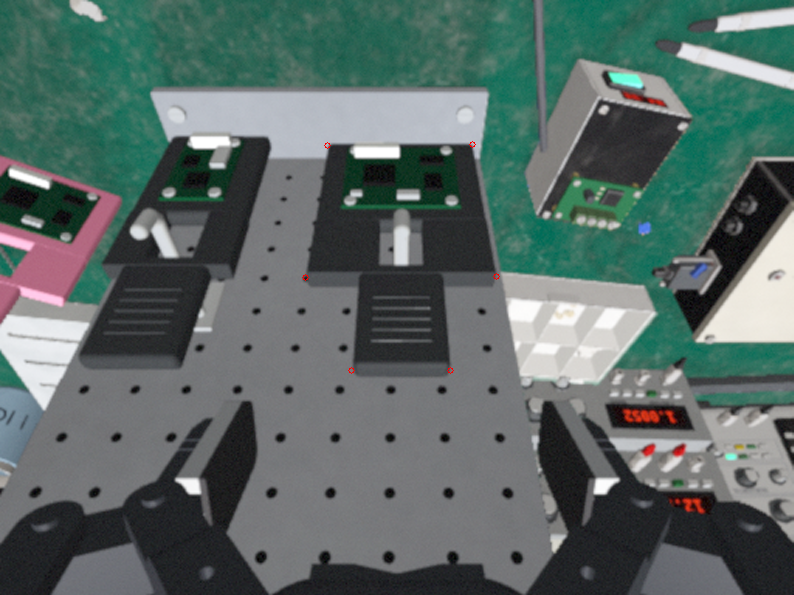

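Request:
arm_command(
  plan=[
    [[0, 0.001, 0.02, 0, 0, 0], [0, 0, 0.02, 0, 0, 0], [0, 0, 0.02, 0, 0, 0], [0, 0, 0.012, 0, 0, 0], [0, 0, 0.008, 0, 0, 0]],
  ],
)

```text
clock: 6.65
tool_pos: [545.5, -325.9, 192.9]
ee_rot: [0.257, 0.08, 0.963, -0.022]
wrist_force: [0.4, -0.1, 1.0]
grip_width: 85.2
grasp_force: 0.0
```

Request:
arm_command(
  plan=[
    [[0, 0, 0, 0, 0, 0], [0, 0, 0, 0, 0, 0], [0, 0, 0, 0, 0, 0]],
  ],
)

```text
clock: 6.95
tool_pos: [545.8, -325.7, 194.4]
ee_rot: [0.258, 0.079, 0.963, -0.022]
wrist_force: [-0.6, 0.9, -0.1]
grip_width: 85.5
grasp_force: 0.0
```

```bash
python3 -c "
from h import *
show(); p,r=tool(); z=r.as_matrix()[:,2]; print('grasp pt',p-11*z)"
```

```text
6.95 [ 545.8 -325.7  194.4] [[-0.854, 0.164, 0.494], [0.141, 0.986, -0.083], [-0.5, -0.001, -0.866]] [ 0.094  0.315  0.523  2.1   -0.949  0.43   2.777] [-0.6  0.9 -0.1] 85.46522667274874 0.0
grasp pt [ 540.3272912  -324.73855566  203.89306034]
```

Request:
arm_command(
  plan=[
    [[0, 0, 0, 0, 0, 0], [0, 0, 0, 0, 0, 0], [0, 0, 0, 0, 0, 0], [0, 0, 0, 0, 0, 0], [0, 0, 0, 0, 0, 0]],
  ],
  gripper=1,
  grip_force=50,
)

```text
clock: 7.45
tool_pos: [546.1, -325.3, 193.8]
ee_rot: [0.258, 0.079, 0.963, -0.022]
wrist_force: [-0.4, 0.6, 3.3]
grip_width: 39.6
grasp_force: 50.4
```

Request:
arm_command(
  plan=[
    [[0, 0, 0, 0, 0, 0], [0, 0, 0, 0, 0, 0], [0, 0, 0, 0, 0, 0]],
  ],
)

```text
clock: 7.75
tool_pos: [546.1, -325.3, 193.8]
ee_rot: [0.258, 0.079, 0.963, -0.022]
wrist_force: [-1.4, 0.3, 3.5]
grip_width: 39.4
grasp_force: 50.6
```

```bash
python3 - <<'E'
from h import *
show(); p,r=tool()
rows(p+[0,0,19],n=4)
rr=R.from_euler('z',-9.2,degrees=True)
rows(p+rr.apply([-90,0,0]),n=5)
E
```

```text
7.75 [ 546.1 -325.3  193.8] [[-0.855, 0.163, 0.493], [0.141, 0.987, -0.083], [-0.5, -0.001, -0.866]] [ 0.094  0.316  0.522  2.1   -0.95   0.43   2.777] [-1.4  0.3  3.5] 39.41747331217623 50.552517771720886
4
[-0.0024, -0.0, -0.0041, 0.0, 0.0, 0.0]
[-0.0024, -0.0, -0.0041, 0.0, 0.0, 0.0]
[-0.0024, -0.0, -0.0041, 0.0, 0.0, 0.0]
[-0.0024, -0.0, -0.0041, 0.0, 0.0, 0.0]
5
[0.0156, -0.0001, -0.009, 0.0, 0.0, 0.0]
[0.0156, -0.0001, -0.009, 0.0, 0.0, 0.0]
[0.0156, -0.0001, -0.009, 0.0, 0.0, 0.0]
[0.0156, -0.0001, -0.009, 0.0, 0.0, 0.0]
[0.0156, -0.0001, -0.009, 0.0, 0.0, 0.0]
```

Request:
arm_command(
  plan=[
    [[-0.0024, 0, -0.0041, 0, 0, 0], [-0.0024, 0, -0.0041, 0, 0, 0], [-0.0024, 0, -0.0041, 0, 0, 0], [-0.0024, 0, -0.0041, 0, 0, 0], [0, 0, 0, 0, 0, 0]],
  ],
)

```text
clock: 8.25
tool_pos: [546.4, -325.3, 213.3]
ee_rot: [0.258, 0.079, 0.963, -0.022]
wrist_force: [-0.6, -0.1, -1.2]
grip_width: 39.4
grasp_force: 50.5
```

Request:
arm_command(
  plan=[
    [[0, 0, 0, 0, 0, 0], [0, 0, 0, 0, 0, 0], [0, 0, 0, 0, 0, 0]],
  ],
)

```text
clock: 8.55
tool_pos: [545.9, -325.1, 212.2]
ee_rot: [0.257, 0.079, 0.963, -0.022]
wrist_force: [0.2, -1.1, -1.6]
grip_width: 39.1
grasp_force: 50.5
```

```bash
python3 -c "
from h import *
show()"
```

```text
8.55 [ 545.9 -325.1  212.2] [[-0.855, 0.163, 0.492], [0.141, 0.987, -0.082], [-0.499, -0.001, -0.867]] [ 0.05   0.29   0.57   2.086 -0.878  0.46   2.703] [ 0.2 -1.1 -1.6] 39.11409660122765 50.469292402267456
```

Request:
arm_command(
  plan=[
    [[0.009, 0, -0.0052, 0, 0, 0], [0.013, 0, -0.0075, 0, 0, 0], [0.013, 0, -0.0075, 0, 0, 0], [0.013, 0, -0.0075, 0, 0, 0], [0.013, 0, -0.0075, 0, 0, 0]],
  ],
)

```text
clock: 9.05
tool_pos: [474.7, -313.5, 212.5]
ee_rot: [0.258, 0.079, 0.963, -0.022]
wrist_force: [0.9, 0.3, -2.7]
grip_width: 39.5
grasp_force: 50.6
```

Request:
arm_command(
  plan=[
    [[0.013, 0, -0.0075, 0, 0, 0], [0.013, 0, -0.0075, 0, 0, 0], [0, 0, 0, 0, 0, 0], [0, 0, 0, 0, 0, 0]],
  ],
)

```text
clock: 9.45
tool_pos: [446.9, -308.9, 212.9]
ee_rot: [0.258, 0.079, 0.963, -0.022]
wrist_force: [0.5, 0.6, -2.8]
grip_width: 39.2
grasp_force: 50.6
```

```bash
python3 - <<'E'
from h import *
show(); p,r=tool()
rr=R.from_euler('z',-9.2,degrees=True); print(rr.inv().apply(p-[545.9,-325.1,212.2]))
print(r.as_euler('zyx',degrees=True))
eyes.get_image("wrist");a=eyes.get_image("wrist");w=cam("wrist");cv2.imwrite("pics/w5.png",a); np.savez("w5.npz",K=w[0],R=w[1],t=w[2])
# plan: above dock
z=lambda rt:rt.as_matrix()[:,2]
E
```

```text
9.45 [ 446.9 -308.9  212.9] [[-0.854, 0.164, 0.493], [0.141, 0.987, -0.083], [-0.5, -0.001, -0.866]] [ 0.071  0.124  0.599  2.266 -0.826  0.421  2.762] [ 0.5  0.6 -2.8] 39.15432887618572 50.60360670089722
[-100.27947494    0.17280218    0.74653866]
[-169.15385738   29.56473062  174.54180977]
```

View pics/w5.png

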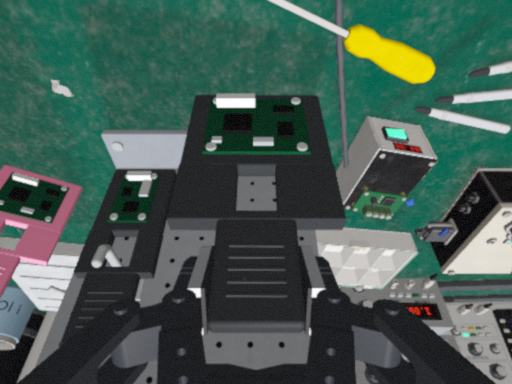

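```bash
cat > hand.py <<'E'
from fit import *
def hand(fn,npz,uv,zoff=-133.8):
    a=cv2.cvtColor(cv2.imread(fn),cv2.COLOR_BGR2GRAY); d=np.load(npz);w=(d["K"],d["R"],d["t"])
    uv=np.float32(uv).reshape(-1,1,2)
    u2=cv2.cornerSubPix(a,uv.copy(),(4,4),(-1,-1),(3,30,.01)).reshape(-1,2); print((u2-uv[:,0]).round(1).tolist())
    ob=np.array([(-5,-45,0),(-5,45,0),(-5,-45,113),(-5,45,113),(-5,-20,165),(-5,20,165)])-[0,0,143]
    return w,u2,ob
E
python3 - <<'E'
from hand import *
w,u2,ob=hand("pics/w5.png","w5.npz",[(193,96),(321,97),(170,217),(342,217),(206,325),(306,325)])
p,r=tool(); yaw=-9.3
rr=R.from_euler('z',yaw,degrees=True)
for zf in (0,1):
  for U in (u2,np.array([(193,96),(321,97),(170,217),(342,217),(206,325),(306,325)])):
    def P(q): return p+rr.apply(R.from_euler('ZYX',q[2:5],degrees=True).apply(ob)+[q[0],q[1],-133.8+143+q[5]*zf])
    s=least_squares(lambda q:np.r_[(proj(w,P(q))-U).ravel(),q[5]*.05],[-5.5,0,0,0,0,0],x_scale=[5,5,1,1,1,5],loss='soft_l1')
    print(s.x.round(2),(proj(w,P(s.x))-U).round(1).tolist())
E
```

```text
[[2.4000000953674316, -1.2000000476837158], [0.0, 0.0], [0.0, 0.0], [3.4000000953674316, 0.6000000238418579], [-3.5999999046325684, 1.399999976158142], [3.5, 1.600000023841858]]
[-10.43  -0.2   -0.31  -1.87   0.44   0.  ] [[0.5, 0.3], [-1.0, -0.8], [-5.4, 0.2], [3.9, 1.3], [0.7, -0.9], [-0.5, 0.1]]
[-11.09  -0.05  -0.31  -2.36  -0.05   0.  ] [[1.5, 0.1], [-2.7, -0.4], [-5.9, 0.2], [7.1, 0.8], [-2.3, 0.1], [4.1, 0.3]]
[-10.39  -0.2   -0.31  -1.85   0.44  -0.02] [[0.6, 0.3], [-1.0, -0.8], [-5.3, 0.2], [3.9, 1.3], [0.7, -0.9], [-0.5, 0.1]]
[-4.17 -0.36 -0.46 -0.29  0.02 -3.17] [[2.2, -0.3], [-3.7, -0.4], [-2.8, 2.1], [3.0, 3.1], [0.0, -0.9], [0.0, -0.5]]
```

```bash
python3 - <<'E'
from h import *
a=cv2.cvtColor(cv2.imread("pics/w5.png"),cv2.COLOR_BGR2GRAY).astype(float)
print("shoulderL rows205-235",a[205:236,180:205].mean(1).round(0).astype(int).tolist())
print("shoulderR",a[205:236,312:335].mean(1).round(0).astype(int).tolist())
print("tabtop rows 305-340",a[305:341,225:290].mean(1).round(0).astype(int).tolist())
print("bottom rows 88-108 L",a[88:108,195:210].mean(1).round(0).astype(int).tolist(),"R",a[88:108,310:318].mean(1).round(0).astype(int).tolist())
for r0 in (110,150,180,210,222):
    m=a[r0-1:r0+2].mean(0).round(0).astype(int); print("row",r0,"L165-205",m[163:205].tolist(),"R",m[312:352].tolist())
for r0 in (250,280,310): 
    m=a[r0-1:r0+2].mean(0).round(0).astype(int); print("tab",r0,m[198:225].tolist(),m[288:316].tolist())
E
```

```text
shoulderL rows205-235 [38, 38, 38, 39, 38, 38, 37, 37, 37, 38, 37, 39, 47, 64, 76, 77, 78, 78, 78, 78, 77, 78, 78, 79, 86, 104, 113, 115, 115, 115, 114]
shoulderR [37, 38, 39, 38, 38, 38, 38, 37, 39, 38, 37, 38, 44, 62, 75, 78, 78, 77, 77, 78, 77, 78, 77, 81, 106, 140, 154, 156, 155, 155, 154]
tabtop rows 305-340 [38, 38, 38, 37, 38, 38, 38, 38, 38, 38, 38, 38, 39, 38, 38, 44, 55, 66, 76, 85, 90, 90, 86, 81, 77, 77, 78, 88, 103, 110, 111, 111, 111, 111, 111, 111]
bottom rows 88-108 L [73, 76, 77, 78, 84, 84, 74, 52, 40, 37, 39, 36, 37, 37, 37, 37, 37, 36, 38, 37] R [83, 85, 88, 88, 85, 87, 85, 69, 46, 39, 36, 39, 39, 36, 36, 38, 38, 38, 39, 38]
row 110 L165-205 [80, 83, 85, 88, 86, 84, 82, 83, 84, 87, 86, 80, 77, 79, 84, 88, 90, 91, 86, 86, 87, 89, 87, 84, 82, 78, 76, 74, 68, 51, 41, 36, 38, 35, 36, 39, 39, 36, 38, 40, 39, 35] R [37, 37, 37, 40, 40, 38, 37, 39, 46, 74, 88, 91, 93, 93, 94, 95, 98, 97, 92, 86, 87, 89, 85, 83, 80, 83, 79, 80, 85, 101, 113, 116, 108, 92, 82, 80, 81, 81, 82, 79]
row 150 L165-205 [181, 180, 179, 179, 178, 178, 178, 179, 178, 178, 178, 180, 180, 179, 180, 1
[... 1365 characters left out ...]
04, 101, 103, 103, 102, 105, 102, 102, 102, 99, 73, 41, 31, 28, 33, 34, 33, 36, 35, 39, 38, 37, 39, 36, 37] [40, 40, 37, 38, 36, 39, 35, 37, 33, 36, 32, 26, 29, 51, 86, 100, 103, 101, 104, 102, 103, 102, 102, 103, 105, 109, 111, 111]
tab 280 [102, 102, 104, 99, 74, 44, 26, 25, 29, 29, 24, 27, 25, 30, 36, 33, 38, 35, 40, 38, 39, 37, 37, 41, 40, 38, 41] [37, 40, 38, 38, 36, 40, 40, 35, 39, 38, 36, 37, 35, 29, 27, 23, 19, 24, 28, 25, 26, 45, 81, 97, 102, 102, 103, 101]
tab 310 [28, 27, 34, 55, 86, 95, 94, 79, 49, 27, 37, 36, 37, 36, 39, 38, 37, 38, 38, 39, 37, 39, 37, 39, 38, 35, 33] [39, 35, 36, 37, 37, 40, 36, 36, 37, 40, 38, 39, 36, 36, 37, 36, 29, 29, 56, 87, 99, 95, 81, 49, 29, 26, 29, 29]
```

```bash
python3 - <<'E'
from fit import *
d=np.load("w5.npz");w=(d["K"],d["R"],d["t"])
p,r=tool(); rr=R.from_euler('z',-9.3,degrees=True)
ob=np.array([(-5,-45,0),(-5,45,0),(-5,-45,113),(-5,45,113),(5,-30,113),(5,30,113)])-[0,0,143]
U=np.array([(195.3,95.2),(317.4,95.2),(168.5,217.8),(345.6,217.8),(0,229.7),(0,229.3)])
W=np.ones((6,2));W[4:,0]=0
for free in (0,1):
    def P(q): return p+rr.apply(R.from_euler('ZYX',q[2:5],degrees=True).apply(ob)+[q[0],q[1],9.2+q[5]])
    s=least_squares(lambda q:np.r_[((proj(w,P(q))-U)*W).ravel(),q[5]*(0.02 if free else 100)],[-5.5,0,0,0,0,0],x_scale=[5,5,1,1,1,5])
    print(s.x.round(2),((proj(w,P(s.x))-U)*W).round(1).tolist())
E
```

```text
[-10.12   0.26  -0.15  -1.64  -0.2   -0.  ] [[-1.1, 0.2], [1.0, 0.2], [-3.7, 0.6], [3.7, 0.4], [0.0, 0.8], [0.0, 1.1]]
[-4.31  0.26 -0.14 -0.27 -0.2  -4.08] [[0.1, 0.0], [-0.1, 0.0], [-0.1, 0.3], [0.1, 0.1], [0.0, -0.3], [0.0, -0.1]]
```

```bash
python3 - <<'E'
from fit import *
d=np.load("w2.npz");w=(d["K"],d["R"],d["t"])
f=lambda x,y:(195+(x+.5)/3.7-.5,125+(y+.5)/3.7-.5)
obj=np.array([(-45,-75,16),(-45,75,16),(105,-75,16),(105,75,16.)])
uv=np.array([f(17,76),f(461,67),f(50,468),f(446,459)])
def P(p): return np.r_[p[:2],p[3]]+R.from_euler('z',p[2],degrees=True).apply(obj)
s=least_squares(lambda p:(proj(w,P(p))-uv).ravel(),[618,239,18.8,0],x_scale=[10,10,1,10]);print(s.x.round(2),s.fun.round(1))
# head-top & gold etc checks with guide symmetric features
for fx in (1,.985,1.015):
    w2=(np.diag([fx,fx,1])@w[0]+np.array([[0,0,(1-fx)*w[0][0,2]],[0,0,(1-fx)*w[0][1,2]],[0,0,0]]),w[1],w[2])
    s=least_squares(lambda p:(proj(w2,P(p))-uv).ravel(),[618,239,18.8,0],x_scale=[10,10,1,10]);print(fx,s.x.round(2),s.fun.round(1))
E
```

```text
[619.37 240.09  18.84  -4.31] [ 0.2  0.1 -0.  -0.4  0.   0.1 -0.3  0.2]
1 [619.37 240.09  18.84  -4.31] [ 0.2  0.1 -0.  -0.4  0.   0.1 -0.3  0.2]
0.985 [617.43 239.48  18.85   1.74] [ 0.2  0.1  0.  -0.4  0.1  0.1 -0.3  0.2]
1.015 [621.31 240.71  18.84 -10.36] [ 0.3  0.1 -0.1 -0.4 -0.   0.1 -0.2  0.2]
```

```bash
python3 - <<'E'
from h import *
t=cam("top"); f=lambda x,y:(155+x/3.4,145+y/3.4)
for n,q,z in [("instFL",(260,130),0),("instFR",(378,168),0),("instBR",(415,85),40),("redtip",(345,5),150),("box",(405,235),0),("boxR",(470,200),60)]: print(n,onz(t,f(*q),z).round(0))
p,r=tool()
A=np.array([500,-160,345.]);B=np.array([545,40,345.]);C=np.array([625.7,241.9,335])
Ro=lambda y:ori(y,30)
rows([447,-309,300],r,n=3)
rows([520,-110,345],Ro(0),n=7,p0=np.array([447,-309,300.]),r0=Ro(-9.4))
rows(C,Ro(18.84),n=10,p0=np.array([520,-110,345.]),r0=Ro(0))
E
```

```text
instFL [648. 122.   0.]
instFR [640. -78.   0.]
instBR [785. -91.  40.]
redtip [817.  38. 150.]
box [ 538. -155.    0.]
boxR [ 592. -238.   60.]
3
[-0.0143, -0.0001, -0.0253, 0.0, 0.0, 0.0]
[-0.0143, -0.0001, -0.0253, 0.0, 0.0, 0.0]
[-0.0143, -0.0001, -0.0253, 0.0, 0.0, 0.0]
7
[-0.0081, 0.0298, -0.0027, -0.6714, 0.0, -1.1629]
[-0.0087, 0.0296, -0.0024, -0.6714, 0.0, -1.1629]
[-0.0093, 0.0295, -0.0021, -0.6714, 0.0, -1.1629]
[-0.0099, 0.0293, -0.0017, -0.6714, 0.0, -1.1629]
[-0.0105, 0.0291, -0.0014, -0.6714, 0.0, -1.1629]
[-0.0111, 0.0289, -0.001, -0.6714, 0.0, -1.1629]
[-0.0117, 0.0287, -0.0007, -0.6714, 0.0, -1.1629]
10
[-0.0087, 0.0352, 0.0062, -0.942, 0.0, -1.6316]
[-0.0097, 0.0348, 0.0067, -0.942, 0.0, -1.6316]
[-0.0106, 0.0344, 0.0073, -0.942, 0.0, -1.6316]
[-0.0116, 0.034, 0.0079, -0.942, 0.0, -1.6316]
[-0.0126, 0.0335, 0.0084, -0.942, 0.0, -1.6316]
[-0.0135, 0.033, 0.009, -0.942, 0.0, -1.6316]
[-0.0144, 0.0324, 0.0095, -0.942, 0.0, -1.6316]
[-0.0154, 0.0319, 0.01, -0.942, 0.0, -1.6316]
[-0.0163, 0.0312, 0.0105, -0.942, 0.0, -1.6316]
[-0.0171, 0.0306, 0.0111, -0.942, 0.0, -1.6316]
```

Request:
arm_command(
  plan=[
    [[-0.0143, 0, -0.0253, 0, 0, 0], [-0.0143, 0, -0.0253, 0, 0, 0], [-0.0143, 0, -0.0253, 0, 0, 0], [-0.008, 0.03, -0.0027, -0.67, 0, -1.16], [-0.0087, 0.0296, -0.0024, -0.67, 0, -1.16]],
  ],
)

```text
clock: 10.05
tool_pos: [468.0, -251.4, 314.0]
ee_rot: [0.259, 0.057, 0.964, -0.016]
wrist_force: [0.0, 0.6, -1.9]
grip_width: 39.4
grasp_force: 51.5
```

Request:
arm_command(
  plan=[
    [[-0.0093, 0.0295, -0.0021, -0.67, 0, -1.16], [-0.01, 0.0293, -0.0017, -0.67, 0, -1.16], [-0.0105, 0.029, -0.0014, -0.67, 0, -1.16], [-0.011, 0.029, -0.001, -0.67, 0, -1.16], [-0.0117, 0.0287, -0.0007, -0.67, 0, -1.16]],
  ],
)

```text
clock: 10.55
tool_pos: [519.9, -107.6, 344.7]
ee_rot: [0.258, -0.001, 0.966, -0.0]
wrist_force: [-0.8, -0.9, -2.4]
grip_width: 39.1
grasp_force: 51.5
```

```bash
python3 - <<'E'
from h import *
show(); s=sensors.sense(); print(np.round(s["ft_torque"],2))
rows([625.7,241.9,335],ori(18.84,30),n=10)
E
```

```text
10.55 [ 519.9 -107.6  344.7] [[-0.867, -0.001, 0.499], [-0.001, 1.0, -0.0], [-0.499, -0.001, -0.867]] [-0.166 -0.125  0.265  2.135 -0.034  0.608  1.701] [-0.8 -0.9 -2.4] 39.13474629806217 51.52680516242981
[-0.03  0.71  0.  ]
10
[-0.0087, 0.0349, 0.0061, -0.9425, -0.0068, -1.6248]
[-0.0097, 0.0346, 0.0067, -0.9425, -0.0068, -1.6248]
[-0.0107, 0.0342, 0.0073, -0.9425, -0.0068, -1.6248]
[-0.0116, 0.0337, 0.0078, -0.9425, -0.0068, -1.6248]
[-0.0126, 0.0333, 0.0084, -0.9425, -0.0068, -1.6248]
[-0.0135, 0.0327, 0.0089, -0.9425, -0.0068, -1.6248]
[-0.0145, 0.0322, 0.0094, -0.9425, -0.0068, -1.6248]
[-0.0154, 0.0316, 0.01, -0.9425, -0.0068, -1.6248]
[-0.0162, 0.031, 0.0105, -0.9425, -0.0068, -1.6248]
[-0.0171, 0.0303, 0.011, -0.9425, -0.0068, -1.6248]
```

Request:
arm_command(
  plan=[
    [[-0.0087, 0.035, 0.006, -0.94, 0, -1.63], [-0.0097, 0.0346, 0.0067, -0.94, 0, -1.63], [-0.0107, 0.0342, 0.0073, -0.94, 0, -1.63], [-0.0116, 0.0337, 0.0078, -0.94, 0, -1.63], [-0.0126, 0.0333, 0.0084, -0.94, 0, -1.63]],
  ],
)

```text
clock: 11.05
tool_pos: [572.8, 67.6, 339.3]
ee_rot: [0.257, -0.08, 0.963, 0.021]
wrist_force: [0.6, -0.4, -1.4]
grip_width: 39.4
grasp_force: 51.6
```

Request:
arm_command(
  plan=[
    [[-0.0135, 0.0327, 0.0089, -0.94, 0, -1.63], [-0.0145, 0.0322, 0.0094, -0.94, 0, -1.63], [-0.0154, 0.0316, 0.01, -0.94, 0, -1.63], [-0.0162, 0.031, 0.0105, -0.94, 0, -1.63], [-0.017, 0.0303, 0.011, -0.94, 0, -1.63]],
  ],
)

```text
clock: 11.55
tool_pos: [625.7, 242.4, 333.9]
ee_rot: [0.254, -0.159, 0.953, 0.042]
wrist_force: [0.8, -0.0, -2.2]
grip_width: 39.0
grasp_force: 51.5
```

Request:
arm_command(
  plan=[
    [[0, 0, 0, 0, 0, 0], [0, 0, 0, 0, 0, 0], [0, 0, 0, 0, 0, 0]],
  ],
)

```text
clock: 11.85
tool_pos: [625.3, 239.2, 333.9]
ee_rot: [0.254, -0.157, 0.953, 0.041]
wrist_force: [0.5, -0.2, -1.9]
grip_width: 39.0
grasp_force: 51.6
```

```bash
python3 - <<'E'
from h import *
eyes.get_image("wrist");a=eyes.get_image("wrist");w=cam("wrist");cv2.imwrite("pics/w6.png",a); np.savez("w6.npz",K=w[0],R=w[1],t=w[2])
show()
rows([625.7,241.9,265],ori(18.84,30),n=3)
E
```

```text
11.95 [625.4 238.8 334.4] [[-0.821, -0.32, 0.473], [-0.278, 0.947, 0.159], [-0.499, -0.001, -0.867]] [-0.45   0.158 -0.056  1.876  0.173  0.599  1.276] [-1.1  0.4 -0.7] 39.11757942177401 51.63758039474487
3
[0.0112, 0.001, 0.0203, -0.044, -0.0269, -0.0368]
[0.0112, 0.001, 0.0203, -0.044, -0.0269, -0.0368]
[0.0112, 0.001, 0.0203, -0.044, -0.0269, -0.0368]
```

Request:
arm_command(
  plan=[
    [[0.0112, 0.001, 0.0203, -0.04, -0.03, -0.04], [0.0112, 0.001, 0.0203, -0.04, -0.03, -0.04], [0.0112, 0.001, 0.0203, -0.04, -0.03, -0.04], [0, 0, 0, 0, 0, 0], [0, 0, 0, 0, 0, 0]],
  ],
)

```text
clock: 12.45
tool_pos: [625.8, 242.8, 265.5]
ee_rot: [0.256, -0.159, 0.953, 0.042]
wrist_force: [1.1, -0.4, -1.6]
grip_width: 39.4
grasp_force: 51.6
```

Request:
arm_command(
  plan=[
    [[0, 0, 0, 0, 0, 0], [0, 0, 0, 0, 0, 0], [0, 0, 0, 0, 0, 0]],
  ],
)

```text
clock: 12.75
tool_pos: [626.1, 243.5, 266.3]
ee_rot: [0.256, -0.159, 0.952, 0.043]
wrist_force: [-0.6, 0.6, -0.8]
grip_width: 39.2
grasp_force: 51.6
```

```bash
python3 - <<'E'
from h import *
eyes.get_image("wrist");a=eyes.get_image("wrist");w=cam("wrist");cv2.imwrite("pics/w7.png",a); np.savez("w7.npz",K=w[0],R=w[1],t=w[2])
show(); p,r=tool()
rd=R.from_euler('z',18.84,degrees=True)
print("err dock frame",rd.inv().apply([625.7,241.9,265]-p), r.as_matrix()[:,1])
b=cv2.resize(a[60:300,90:420],None,fx=2.3,fy=2.3,interpolation=cv2.INTER_CUBIC)
b=cv2.convertScaleAbs(b,alpha=1.5,beta=25)
for q in [(-14.5,-55,113),(-14.5,55,113),(-6.5,-47,113),(-6.5,47,113),(-45,-75,12),(-45,75,12)]:
    u=proj(w,np.array([619.4,240.1,0])+rd.apply(q))[0]; cv2.circle(b,tuple(np.int32((u-[90,60])*2.3)),4,(0,0,255),1)
cv2.imwrite("pics/w7c.png",b)
rows([625.7,241.9,235],ori(18.84,30),n=5)
E
```

```text
12.85 [625.8 243.5 265.7] [[-0.818, -0.325, 0.474], [-0.281, 0.946, 0.163], [-0.501, 0.0, -0.865]] [-0.47   0.229 -0.041  1.957  0.227  0.447  1.214] [-0.8 -0.5 -2.2] 39.26228735351182 51.572365164756775
err dock frame [-0.63824937 -1.46887728 -0.68268817] [-3.24714390e-01  9.45812108e-01  1.48772971e-04]
5
[0.0032, -0.0003, 0.0052, 0.0123, 0.0175, 0.0179]
[0.0032, -0.0003, 0.0052, 0.0123, 0.0175, 0.0179]
[0.0032, -0.0003, 0.0052, 0.0123, 0.0175, 0.0179]
[0.0032, -0.0003, 0.0052, 0.0123, 0.0175, 0.0179]
[0.0032, -0.0003, 0.0052, 0.0123, 0.0175, 0.0179]
```

View pics/w7c.png

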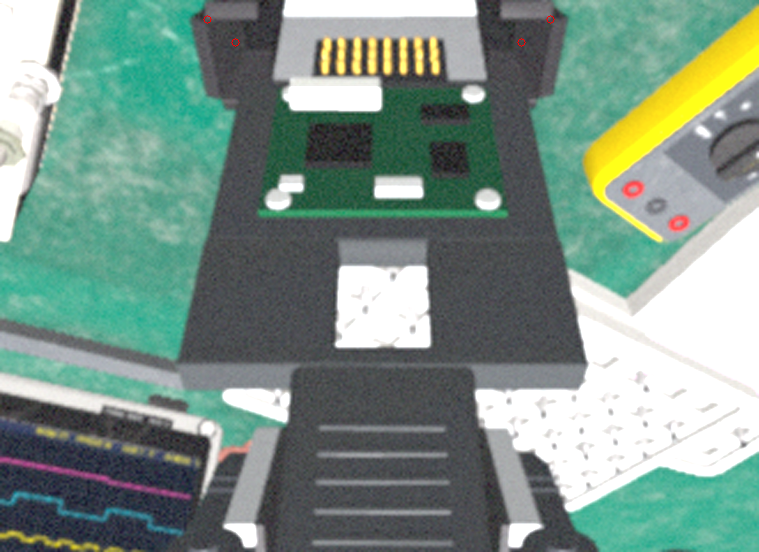

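Request:
arm_command(
  plan=[
    [[0.0032, -0.0007, 0.005, 0, 0, 0], [0.0032, -0.0007, 0.005, 0, 0, 0], [0.003, 0, 0.0052, 0, 0, 0], [0.003, 0, 0.0052, 0, 0, 0], [0.003, 0, 0.0052, 0, 0, 0]],
  ],
)

```text
clock: 13.35
tool_pos: [625.4, 241.9, 234.2]
ee_rot: [0.255, -0.159, 0.953, 0.043]
wrist_force: [0.2, 1.4, -1.6]
grip_width: 39.3
grasp_force: 51.6
```

Request:
arm_command(
  plan=[
    [[0, 0, 0, 0, 0, 0], [0, 0, 0, 0, 0, 0], [0, 0, 0, 0, 0, 0]],
  ],
)

```text
clock: 13.65
tool_pos: [625.8, 242.1, 235.4]
ee_rot: [0.256, -0.159, 0.953, 0.043]
wrist_force: [0.3, -0.0, -2.9]
grip_width: 39.3
grasp_force: 51.6
```

```bash
cat > st.py <<'E'
from h import *
show(); p,r=tool(); rd=R.from_euler('z',18.84,degrees=True)
print("err dock frame",rd.inv().apply([625.7,241.9,178.8]-p).round(1), r.as_matrix()[:,1].round(3),"F dock",rd.inv().apply(sensors.sense()["wrist_force"]).round(1))
E
python3 st.py
```

```text
13.65 [625.8 242.1 235.4] [[-0.819, -0.325, 0.474], [-0.281, 0.946, 0.163], [-0.501, 0.0, -0.865]] [-0.482  0.265 -0.025  1.99   0.253  0.38   1.186] [ 0.3 -0.  -2.9] 39.266139850512744 51.601579785346985
err dock frame [ -0.1  -0.2 -56.6] [-0.325  0.946  0.   ] F dock [ 0.3 -0.1 -2.9]
```

Request:
arm_command(
  plan=[
    [[0.0015, 0, 0.0026, 0, 0, 0], [0.002, 0, 0.0035, 0, 0, 0], [0.002, 0, 0.0035, 0, 0, 0], [0.002, 0, 0.0035, 0, 0, 0], [0.002, 0, 0.0035, 0, 0, 0]],
  ],
)

```text
clock: 14.15
tool_pos: [625.5, 241.9, 215.4]
ee_rot: [0.255, -0.159, 0.953, 0.043]
wrist_force: [-0.0, -0.3, -2.1]
grip_width: 39.3
grasp_force: 51.8
```

```bash
python3 st.py
```

```text
14.15 [625.5 241.9 215.4] [[-0.819, -0.325, 0.473], [-0.281, 0.946, 0.162], [-0.5, -0.0, -0.866]] [-0.494  0.29  -0.01   2.009  0.272  0.337  1.164] [-0.  -0.3 -2.1] 39.25760671912043 51.75194263458252
err dock frame [  0.1  -0.1 -36.6] [-0.325  0.946 -0.   ] F dock [-0.1 -0.3 -2.1]
```

Clean in the channel with no side force; continue.

Request:
arm_command(
  plan=[
    [[0.0025, 0, 0.0043, 0, 0, 0], [0.0025, 0, 0.0043, 0, 0, 0], [0.002, 0, 0.0035, 0, 0, 0], [0.002, 0, 0.0035, 0, 0, 0], [0.002, 0, 0.0035, 0, 0, 0]],
  ],
)

```text
clock: 14.65
tool_pos: [625.7, 242.0, 193.6]
ee_rot: [0.256, -0.159, 0.953, 0.043]
wrist_force: [0.0, -0.1, -2.1]
grip_width: 39.9
grasp_force: 51.7
```

```bash
python3 st.py
```

```text
14.65 [625.7 242.  193.6] [[-0.819, -0.325, 0.473], [-0.281, 0.946, 0.163], [-0.5, -0.0, -0.866]] [-0.512  0.321  0.011  2.028  0.294  0.287  1.138] [ 0.  -0.1 -2.1] 39.86862885230896 51.74671947956085
err dock frame [ -0.   -0.1 -14.8] [-0.325  0.946 -0.   ] F dock [-0.  -0.1 -2.1]
```

Request:
arm_command(
  plan=[
    [[0.0015, 0, 0.0026, 0, 0, 0], [0.0015, 0, 0.0026, 0, 0, 0], [0.0015, 0, 0.0026, 0, 0, 0], [0.001, 0, 0.0017, 0, 0, 0], [0.0005, 0, 0.0009, 0, 0, 0]],
  ],
)

```text
clock: 15.15
tool_pos: [625.7, 242.2, 181.8]
ee_rot: [0.256, -0.159, 0.953, 0.043]
wrist_force: [-0.1, 0.1, -1.3]
grip_width: 39.1
grasp_force: 51.7
```

Request:
arm_command(
  plan=[
    [[0, 0, 0, 0, 0, 0], [0.0005, 0, 0.0009, 0, 0, 0], [0, 0, 0, 0, 0, 0]],
  ],
)

```text
clock: 15.45
tool_pos: [625.7, 242.0, 180.9]
ee_rot: [0.256, -0.159, 0.953, 0.043]
wrist_force: [0.5, 0.9, -1.7]
grip_width: 39.6
grasp_force: 51.7
```

```bash
python3 st.py
```

```text
15.45 [625.7 242.  180.9] [[-0.819, -0.325, 0.473], [-0.281, 0.946, 0.163], [-0.501, 0.0, -0.866]] [-0.524  0.339  0.025  2.039  0.307  0.258  1.122] [ 0.5  0.9 -1.7] 39.596511003967905 51.70301556587219
err dock frame [-0.1 -0.1 -2.1] [-0.325  0.946  0.   ] F dock [ 0.8  0.7 -1.7]
```

Request:
arm_command(
  plan=[
    [[0.0005, 0, 0.0009, 0, 0, 0], [0, 0, 0, 0, 0, 0], [0.0003, 0, 0.0005, 0, 0, 0], [0, 0, 0, 0, 0, 0]],
  ],
)

```text
clock: 15.85
tool_pos: [625.7, 242.0, 179.2]
ee_rot: [0.256, -0.159, 0.953, 0.043]
wrist_force: [-0.5, 0.3, -0.8]
grip_width: 39.2
grasp_force: 51.7
```

Request:
arm_command(
  plan=[
    [[0.0003, 0, 0.0005, 0, 0, 0], [0, 0, 0, 0, 0, 0], [0, 0, 0, 0, 0, 0]],
  ],
)

```text
clock: 16.15
tool_pos: [625.9, 242.1, 179.1]
ee_rot: [0.256, -0.159, 0.953, 0.043]
wrist_force: [-0.8, 0.1, 1.4]
grip_width: 39.5
grasp_force: 52.1
```

Request:
arm_command(
  plan=[
    [[0.0003, 0, 0.0005, 0, 0, 0], [0, 0, 0, 0, 0, 0], [0, 0, 0, 0, 0, 0]],
  ],
)

```text
clock: 16.45
tool_pos: [626.2, 242.3, 179.0]
ee_rot: [0.256, -0.159, 0.952, 0.043]
wrist_force: [-1.4, -0.7, 6.2]
grip_width: 39.5
grasp_force: 52.5
```

```bash
python3 st.py
```

```text
16.45 [626.2 242.3 179. ] [[-0.818, -0.325, 0.475], [-0.281, 0.946, 0.163], [-0.502, 0.0, -0.865]] [-0.527  0.342  0.028  2.04   0.31   0.251  1.118] [-1.4 -0.7  6.2] 39.53366228501986 52.5305038690567
err dock frame [-0.6 -0.2 -0.2] [-0.325  0.946  0.   ] F dock [-1.5 -0.2  6.2]
```

Request:
arm_command(
  plan=[
    [[-0.0002, 0, -0.0004, 0, 0, 0], [0, 0, 0, 0, 0, 0]],
  ],
)

```text
clock: 16.65
tool_pos: [626.0, 242.2, 179.1]
ee_rot: [0.256, -0.159, 0.953, 0.043]
wrist_force: [-1.9, -0.3, 4.5]
grip_width: 38.8
grasp_force: 52.2
```

Request:
arm_command(
  plan=[
    [[0, 0, 0, 0, 0, 0], [0, 0, 0, 0, 0, 0], [0, 0, 0, 0, 0, 0], [0, 0, 0, 0, 0, 0], [0, 0, 0, 0, 0, 0]],
  ],
  gripper=-1,
)

```text
clock: 17.15
tool_pos: [625.6, 241.9, 178.4]
ee_rot: [0.255, -0.159, 0.953, 0.043]
wrist_force: [0.0, 0.2, -0.0]
grip_width: 85.7
grasp_force: 0.0
```

Request:
arm_command(
  plan=[
    [[0, 0, -0.01, 0, 0, 0], [0, 0, -0.025, 0, 0, 0], [0, 0, -0.035, 0, 0, 0], [0, 0, -0.035, 0, 0, 0], [0, 0, -0.035, 0, 0, 0]],
  ],
)

```text
clock: 17.65
tool_pos: [558.3, 218.8, 301.4]
ee_rot: [0.256, -0.159, 0.953, 0.043]
wrist_force: [0.3, -1.1, 0.5]
grip_width: 85.1
grasp_force: 0.0
```

Request:
arm_command(
  plan=[
    [[0, 0, 0, 0, 0, 0], [0, 0, 0, 0, 0, 0], [0, 0, 0, 0, 0, 0], [0, 0, 0, 0, 0, 0]],
  ],
)

```text
clock: 18.05
tool_pos: [559.1, 219.0, 298.3]
ee_rot: [0.254, -0.159, 0.953, 0.042]
wrist_force: [-0.4, -0.3, -0.2]
grip_width: 85.5
grasp_force: 0.0
```

```bash
python3 - <<'E'
from h import *
show()
eyes.get_image("wrist");a=eyes.get_image("wrist");w=cam("wrist");cv2.imwrite("pics/w8.png",a)
rd=R.from_euler('z',18.84,degrees=True);o=np.array([619.4,240.1,-4.2])
for q in [(-5,-45,158),(-5,45,158),(-5,-20,210),(-5,20,210)]: print("pred",q,proj(w,o+rd.apply(q))[0].round(1))
g=cv2.cvtColor(a,cv2.COLOR_BGR2GRAY).astype(float)
for k,s in (("L",-33),("R",33)):
    u=proj(w,o+rd.apply((-5,s,158)))[0]; i,j=np.int32(u.round()); print(k,i,j,"rows",j-14,g[j-14:j+25,i-8:i+9].mean(1).round(0).astype(int).tolist())
u=proj(w,o+rd.apply((-5,0,210)))[0]; i,j=np.int32(u.round()); print("tab",j-14,g[j-14:j+20,i-15:i+15].mean(1).round(0).astype(int).tolist())
for n in ("carrier_wide","carrier_narrow"):
  for c in("wrist","top","side"):
    eyes.get_image(c)
    for r in models.outline_of(n,c)[:3]:
        ys,xs=np.nonzero(r["region"]); print(n,c,round(r["p"],2),xs.min(),xs.max(),ys.min(),ys.max())
E
```

```text
18.05 [559.1 219.  298.3] [[-0.82, -0.325, 0.472], [-0.282, 0.946, 0.162], [-0.498, -0.0, -0.867]] [-0.485  0.072 -0.048  2.062  0.216  0.504  1.208] [-0.4 -0.3 -0.2] 85.51477676029774 0.0
pred (-5, -45, 158) [207.1 157. ]
pred (-5, 45, 158) [305.9 157.1]
pred (-5, -20, 210) [231.8 200.9]
pred (-5, 20, 210) [281.4 201. ]
L 220 157 rows 143 [35, 34, 35, 33, 34, 36, 34, 35, 35, 34, 34, 35, 35, 34, 35, 38, 63, 75, 76, 75, 75, 75, 76, 99, 149, 172, 174, 173, 173, 173, 172, 170, 167, 152, 119, 88, 80, 79, 81]
R 293 157 rows 143 [33, 33, 34, 34, 35, 34, 36, 33, 35, 34, 36, 33, 34, 34, 34, 40, 63, 77, 75, 75, 75, 76, 75, 99, 147, 169, 170, 170, 168, 169, 169, 168, 166, 155, 143, 146, 157, 166, 175]
tab 187 [53, 34, 33, 34, 44, 71, 66, 39, 34, 33, 36, 35, 35, 35, 36, 48, 65, 74, 77, 77, 75, 74, 79, 117, 166, 190, 197, 201, 202, 204, 203, 197, 192, 194]
carrier_wide wrist 0.57 207 305 91 209
carrier_wide top 0.85 355 372 216 241
carrier_wide side 0.8 299 308 165 198
carrier_wide side 0.54 198 204 223 258
carrier_narrow top 0.79 323 335 208 229
carrier_narrow side 0.7 242 277 131 215
```

```bash
python3 -c "
from workcell import workorder
print(workorder.finish_job())"
```

```text
the job is handed in; nothing more can be done
None
```

The wide carrier is off its peg and standing in the test dock, released. It touched down on the seats within 0.2 mm of the expected height, and the last wrist picture matched the home position to about 2 pixels. I did not read the switch lever directly. The narrow carrier still hangs on the rack, and the job was handed in after about 18.5 s of the allowed 58 s.

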